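# Re-park the syrup connectors on their colour docks

## Task

Park each of the four syrup connectors on the dock of its own colour, standing upright on the floor of the cup. Two were left on the wrong docks, the yellow one on green and the green one on red, so free each dock before its own connector comes. Set them down gently without dropping or tipping them, and leave the black pump head and the grease jar where they stand.

Things in the scene. Friction and masses are not known exactly. Their poses are not given: they have to be found in the camera images.
- yellow_center (a point): The yellow syrup connector, loose, about 90 g: an upright turned part 76 mm tall with a white round foot 42 mm across, a yellow ribbed hand wheel 43 mm across over its ribs from 28 to 52 mm above the underside (grasp it there), and a thin steel barb on top. This point is on its axis half-way up, 38 mm above its underside, the middle of the hand wheel. z points up along its axis; its yaw means nothing. At the start it stands on the green dock.
- green_center (a point): The green syrup connector, loose, about 90 g: an upright turned part 76 mm tall with a white round foot 42 mm across, a green ribbed hand wheel 43 mm across over its ribs from 28 to 52 mm above the underside (grasp it there), and a thin steel barb on top. This point is on its axis half-way up, 38 mm above its underside, the middle of the hand wheel. z points up along its axis; its yaw means nothing. At the start it stands on the red dock.
- red_center (a point): The red syrup connector, loose, about 90 g: an upright turned part 76 mm tall with a white round foot 42 mm across, a red ribbed hand wheel 43 mm across over its ribs from 28 to 52 mm above the underside (grasp it there), and a thin steel barb on top. This point is on its axis half-way up, 38 mm above its underside, the middle of the hand wheel. z points up along its axis; its yaw means nothing. At the start it stands on the bare bench.
- blue_center (a point): The blue syrup connector, loose, about 90 g: an upright turned part 76 mm tall with a white round foot 42 mm across, a blue ribbed hand wheel 43 mm across over its ribs from 28 to 52 mm above the underside (grasp it there), and a thin steel barb on top. This point is on its axis half-way up, 38 mm above its underside, the middle of the hand wheel. z points up along its axis; its yaw means nothing. At the start it stands on the bare bench.
- yellow_dock: The yellow parking dock, fixed to the bench: a dark 84 mm square plate 5 mm thick carrying a yellow round shallow cup, 74 mm across outside and 62 mm inside, rim 15 mm above the bench. Its floor, on which a connector's foot stands, is 7 mm above the bench. Origin on the cup's axis at bench height, z up; its yaw means nothing for the job.
- green_dock: The green parking dock, fixed to the bench: a dark 84 mm square plate 5 mm thick carrying a green round shallow cup, 74 mm across outside and 62 mm inside, rim 15 mm above the bench. Its floor, on which a connector's foot stands, is 7 mm above the bench. Origin on the cup's axis at bench height, z up; its yaw means nothing for the job.
- red_dock: The red parking dock, fixed to the bench: a dark 84 mm square plate 5 mm thick carrying a red round shallow cup, 74 mm across outside and 62 mm inside, rim 15 mm above the bench. Its floor, on which a connector's foot stands, is 7 mm above the bench. Origin on the cup's axis at bench height, z up; its yaw means nothing for the job.
- blue_dock: The blue parking dock, fixed to the bench: a dark 84 mm square plate 5 mm thick carrying a blue round shallow cup, 74 mm across outside and 62 mm inside, rim 15 mm above the bench. Its floor, on which a connector's foot stands, is 7 mm above the bench. Origin on the cup's axis at bench height, z up; its yaw means nothing for the job.
- pump_center (a point): Bystander: a black stepped round pump head, 80 mm across, 58 mm tall, loose, 0.6 kg. This point is on its axis about half-way up, 28 mm above the bench.
- jar_center (a point): Bystander: an amber grease jar with a white cap, 60 mm across, 52 mm tall, loose, 0.25 kg. This point is on its axis half-way up, 26 mm above the bench.
Mind the look-alikes: they are no part of the job. Of the things that look like the part that bears blue_center, the smaller one is meant.

How it is judged:
At the end, for the whole second after the job is handed in: Each connector stands released and at rest (under 20 mm/s) in the cup of its own colour: axis within 12 mm of the dock's axis, foot on the cup's floor (height within 4 mm), leaning less than 0.12 rad. Pump head and grease jar are within 30 mm of where they began (horizontal distance between yellow_center and yellow_dock below 0.012 m and z of yellow_center in the frame of yellow_dock between 0.041 and 0.049 m and angle between each of yellow_center, green_center, red_center, blue_center's own z axis and vertical below 0.12 rad and linear speed of each of yellow_conn, green_conn, red_conn, blue_conn below 0.02 m/s and horizontal distance between green_center and green_dock below 0.012 m and z of green_center in the frame of green_dock between 0.041 and 0.049 m and horizontal distance between red_center and red_dock below 0.012 m and z of red_center in the frame of red_dock between 0.041 and 0.049 m and horizontal distance between blue_center and blue_dock below 0.012 m and z of blue_center in the frame of blue_dock between 0.041 and 0.049 m and distance of each of pump_center, jar_center from where it was at the start of the episode below 0.03 m); the robot touches nothing.
It fails at once if a connector is tipped over (leans more than 0.9 rad) (angle between any of yellow_center, green_center, red_center, blue_center's own z axis and vertical above 0.9 rad).
It fails at once if a connector is dropped from more than about 30 mm or sent flying ((linear speed of yellow_conn above 0.8 m/s and contact force between the fingers and yellow_conn below 0.02 N) or (linear speed of green_conn above 0.8 m/s and contact force between the fingers and green_conn below 0.02 N) or (linear speed of red_conn above 0.8 m/s and contact force between the fingers and red_conn below 0.02 N) or (linear speed of blue_conn above 0.8 m/s and contact force between the fingers and blue_conn below 0.02 N)).
It fails at once if the pump head or the grease jar is pushed more than 30 mm away (distance of any of pump_center, jar_center from where it was at the start of the episode above 0.03 m).
It also fails if it takes over 123 s, if anything falls off the work surface, if the arm or the gripper's body presses on something with over 40 N, if the wrist force passes 120 N, or if a joint passes its speed limit or range.

## Robot

A 6-joint arm with a two-finger parallel gripper is mounted at the origin on the work surface. World frame = base frame: x ahead of the robot, y to its left, z up, the work surface at z = 0. Lengths are in m, angles in rad, forces in N, time in s.
With the tool pointing down it reaches from about 0.275 to 0.875 m from the base axis. Payload 12.5 kg.
Tool frame: the origin (TCP) lies at the very end of the fingers, on their centre line; the grasp point (between the pads) lies 19 mm behind it; z points along the fingers, y is the line along which they close (so a half turn about z gives the same grasp; the last joint's range is limited). The gripper opens to 85 mm and grips with 20 to 120 N. Pads are 22 mm wide; open, the fingers measure 114 mm over their backs; the gripper's body (76 mm by 85 mm) begins 54 mm behind the grasp point. The pads swing forward as they close: fully open they stand 13 mm farther back than shut.
Start: joints at [-1.372, 0.351, 1.652, -0, 1.139, -0.085], TCP at [0.154, -0.528, 0.231] pointing down, gripper open.
Joint ranges: [-2.75, 2.75], [-0.79, 2.1], [0.01, 2.65], [-1.57, 4.71], [0.07, 3.14], [-2.87, 2.87]. Speed limits (rad/s): [2.22, 2.22, 2.79, 3.14, 3.14, 3.14].

## Interface

Orientations are given as a 3x3 rotation matrix whose columns are the frame's x, y, z axes.
In Python, from bench import manip gives the robot as it stands. Calls block until the motion is done:
- manip.move_ptp(position, orientation): joint-space move of the TCP to a pose.
- manip.move_l(position, attitude=None, max_speed=0.15): straight line of the TCP; attitude=None keeps the orientation; max_speed is the mean speed in m/s.
- manip.move_j(angles): joint-space move.
- manip.set_gripper(opening, effort=None): opening from 0.0 (shut) to 1.0 (fully open); effort is the grip in N (None keeps the last); returns when the fingers have stopped.
- manip.dwell(seconds).
- manip.inverse_kinematics(position, orientation): joint angles nearest the present ones, or None.
- manip.grab_frame(name): name is "side" or "top" or "wrist"; returns (picture, depth): 400x640x3 uint8, red, green, blue; 400x640 float32, m along the optical axis (not along the pixel's ray), 0 where there is no reading.
- manip.get_calibration(name): a dict with "camera_matrix" (3x3 intrinsics, pixels), "R" (3x3) and "t" (3): a world point X has camera coordinates R X + t. Camera axes: x right, y down, z forward; pixel columns grow to the right and rows downward; lengths in m; the calibration is good to about 2 mm. A picture is of the moment at which its call begins: read the wrist's pose just before it. get_calibration takes no time and is no camera call; for the wrist camera it gives the pose at the moment of the call.
A pose or a line that the arm cannot do raises manip.Unreachable and nothing moves.
- manip.sign_off(): hands the job in; it is judged then, once.
Trained networks look in the newest picture that a camera, given by its name, has taken for a name from the list of things; names that differ only in an ending like _2 or _b are one class to them, and where a whole thing is asked for, a point or a joint stands for the part that bears it (a point fixed in the world has none). Each returns a list of dicts, best first, with "confidence" (0 to 1); they miss things now and then, are a little off and sometimes report something else, mostly with a low value. They report only what shows in the picture. A call takes as long as a camera call. They do not tell look-alikes from the thing itself.
- manip.look_for(camera, name): "at" ([x, y, z] in m, in world coordinates, good to about 4 mm: the middle of the surface that is visible of it).
Readings, each from a call of its own:
- manip.current_time(): time.
- manip.current_qpos(): joint angles.
- manip.current_joint_vel(): joint speeds.
- manip.current_joint_torque(): joint torques, N m.
- manip.current_ee_pos(): TCP position.
- manip.current_tcp_rot(): TCP orientation.
- manip.current_force(): force on the tool from outside, world axes, zero at the start.
- manip.current_ft_torque(): the same for the moment, N m.
- manip.current_grip_width(): opening from 0.0 (shut) to 1.0 (fully open).
- manip.current_grip_force(): force on a finger pad.
Only numpy, scipy, OpenCV 4.12 (cv2) and the standard library are available. Lean on these libraries where they do the work, as an engineer would, in place of code of your own. Each camera call takes 0.05 s, during which the arm holds its last target. There are 200 camera calls.

## Working session

There is one attempt and no reset: what is moved stays moved. The work goes in short steps, each a Python script; the robot and the scene stay as the last script left them, time stands still between calls to the robot, and variables do not carry over. Pictures are saved under pics/ and viewed, at most 14 in all, crops included, and the job is handed in when it is done.

```bash
mkdir -p pics; python3 - <<'E'
from bench import manip
import cv2,numpy as np
for c in ("top","side"):
    im,d=manip.grab_frame(c); cv2.imwrite(f"pics/{c}0.png",im[:,:,::-1]); np.savez(f"{c}0.npz",im=im,d=d,**manip.get_calibration(c))
    for n in ["yellow_center","green_center","red_center","blue_center","yellow_dock","green_dock","red_dock","blue_dock","pump_center","jar_center"]:
        print(c,n,[(np.round(r["at"],3).tolist(),round(r["confidence"],2)) for r in manip.look_for(c,n)])
E
```

```text
top yellow_center [([0.538, 0.395, 0.06], 0.73)]
top green_center [([0.38, 0.268, 0.059], 0.76)]
top red_center [([0.472, -0.095, 0.053], 0.55)]
top blue_center [([0.671, -0.39, 0.077], 0.98), ([0.563, -0.394, 0.05], 0.68), ([0.376, -0.286, 0.006], 0.63)]
top yellow_dock [([0.376, -0.285, 0.006], 0.86)]
top green_dock [([0.528, 0.389, 0.008], 0.57), ([0.538, 0.391, 0.057], 0.47)]
top red_dock [([0.377, 0.255, 0.008], 0.57), ([0.526, 0.388, 0.006], 0.51)]
top blue_dock [([0.632, -0.149, 0.009], 0.94)]
top pump_center [([0.648, 0.138, 0.057], 0.85), ([0.38, 0.254, 0.008], 0.48)]
top jar_center [([0.439, 0.085, 0.052], 0.92), ([0.474, -0.095, 0.054], 0.6)]
side yellow_center [([0.54, 0.384, 0.051], 0.65)]
side green_center [([0.379, 0.259, 0.046], 0.79)]
side red_center [([0.481, -0.107, 0.039], 0.64)]
side blue_center [([0.566, -0.41, 0.042], 0.93), ([0.668, -0.422, 0.067], 0.81)]
side yellow_dock [([0.375, -0.287, 0.008], 0.81), ([0.376, 0.248, 0.007], 0.23)]
side green_dock [([0.531, 0.376, 0.01], 0.69)]
side red_dock [([0.377, 0.248, 0.008], 0.49)]
side blue_dock [([0.632, -0.155, 0.007], 0.74)]
side pump_center [([0.648, 0.119, 0.037], 0.73)]
side jar_center [([0.439, 0.07, 0.043], 0.7), ([0.477, -0.108, 0.044], 0.2)]
```

View pics/top0.png

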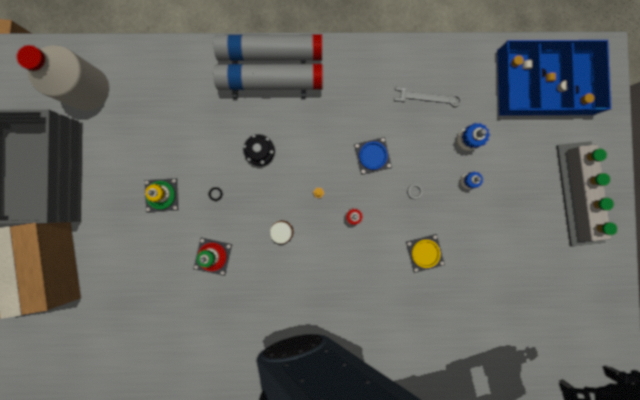

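View pics/side0.png

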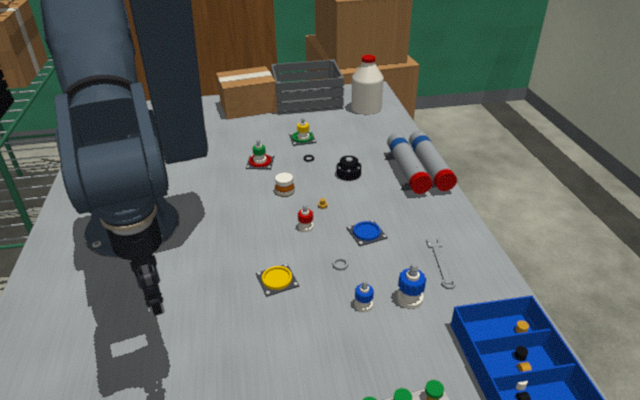

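Two blue candidates show: top px (476,135), which is the larger, and (474,180), which is the smaller. The smaller one at about (0.563,-0.394) fits the description. I'll confirm with a crop and measure by colour and depth.

```bash
cat > h.py <<'E'
import numpy as np, cv2
HUE={"yellow":[(18,38)],"green":[(45,90)],"red":[(0,8),(172,180)],"blue":[(100,130)]}
def cloud(im,d,K,R,t):
    v,u=np.indices(d.shape); p=np.stack([(u-K[0,2])*d/K[0,0],(v-K[1,2])*d/K[1,1],d],-1)
    return (p-t)@R                      # R^T (p-t)
def measure(im,d,cal,color,near,zr,rad):
    """circle centre (xy), radius, n, median z of coloured points near a place within a height band"""
    X=cloud(im,d,cal["camera_matrix"],cal["R"],cal["t"]); h=cv2.cvtColor(im,cv2.COLOR_RGB2HSV)
    m=np.zeros(d.shape,bool)
    for a,b in HUE[color]: m|=(h[...,0]>=a)&(h[...,0]<=b)
    m&=(h[...,1]>110)&(h[...,2]>40)&(d>0)&(np.hypot(X[...,0]-near[0],X[...,1]-near[1])<rad)&(X[...,2]>zr[0])&(X[...,2]<zr[1])
    p=X[m]
    if len(p)<10: return None
    c,r=cv2.minEnclosingCircle(p[:,:2].astype(np.float32))
    return np.round([*c,r,*p.mean(0)],4),len(p)
CONN=dict(yellow=(.538,.39),green=(.38,.263),red=(.475,-.1),blue=(.565,-.398))
DOCK=dict(yellow=(.376,-.286),green=(.529,.384),red=(.377,.252),blue=(.632,-.151))
E
python3 - <<'E'
from h import *
for c in ("top","side"):
    f=np.load(c+"0.npz"); 
    for k in CONN:
        print(c,k,"conn",measure(f["im"],f["d"],f,k,CONN[k],(.025,.07),.04),"dock",measure(f["im"],f["d"],f,k,DOCK[k],(0.003,.022),.06))
f=np.load("top0.npz");cv2.imwrite("pics/crop.png",cv2.resize(f["im"][110:210,420:540,::-1],None,fx=5,fy=5,interpolation=2))
from bench import manip
print(manip.current_tcp_rot().round(3))
E
```

```text
top yellow conn (array([0.5417, 0.3985, 0.0216, 0.5407, 0.3944, 0.0564]), 204) dock (array([ 0.3786, -0.2859,  0.0395,  0.379 , -0.2852,  0.0088]), 690)
top green conn (array([0.3782, 0.2721, 0.0212, 0.3789, 0.27  , 0.0581]), 136) dock (array([0.5385, 0.402 , 0.0393, 0.533 , 0.3925, 0.0109]), 295)
top red conn (array([ 0.4772, -0.0962,  0.0203,  0.4771, -0.0953,  0.0512]), 145) dock (array([0.3773, 0.2695, 0.0393, 0.3805, 0.2585, 0.0096]), 369)
top blue conn (array([ 0.5675, -0.4005,  0.0208,  0.5665, -0.3967,  0.0496]), 154) dock (array([ 0.6381, -0.1523,  0.039 ,  0.6372, -0.1524,  0.0089]), 649)
side yellow conn (array([0.5386, 0.3917, 0.0222, 0.5388, 0.386 , 0.0513]), 94) dock (array([ 0.3764, -0.2842,  0.041 ,  0.3771, -0.2868,  0.0109]), 603)
side green conn (array([0.3781, 0.2674, 0.0212, 0.3761, 0.2589, 0.0525]), 86) dock (array([0.5332, 0.3964, 0.0405, 0.5308, 0.3876, 0.0115]), 94)
side red conn (array([ 0.4758, -0.1026,  0.0209,  0.4744, -0.1095,  0.0462]), 144) dock (array([0.3759, 0.2635, 0.0383, 0.3758, 0.2533, 0.012 ]), 137)
side blue conn (array([ 0.5646, -0.4055,  0.0206,  0.5622, -0.4124,  0.0474]), 221) dock (array([ 0.6311, -0.1548,  0.0398,  0.6345, -0.1537,  0.0107]), 442)
[[ 0.96  0.28  0.  ]
 [ 0.28 -0.96  0.  ]
 [ 0.   -0.   -1.  ]]
```

View pics/crop.png

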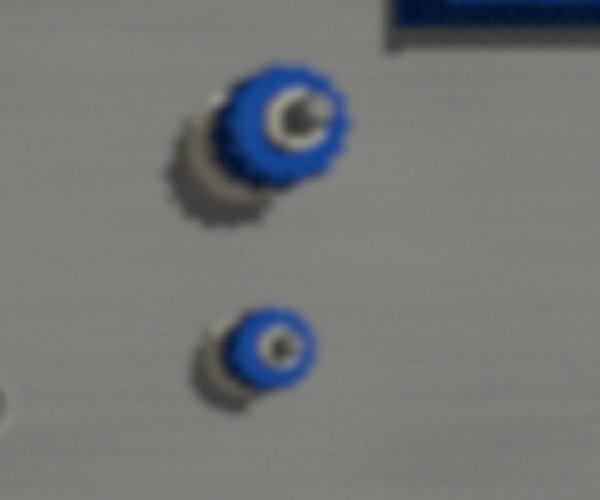

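The crop confirms it: the small blue one at crop (270,350) measures about 41 mm across, and the one at (290,125) is clearly larger. Next I'll look at yellow from close by.

```bash
cat >> h.py <<'E'
RD=np.array([[1,0,0],[0,-1,0],[0,0,-1.]])
def wrist(color,what,near,save=None):
    from bench import manip
    cal=manip.get_calibration("wrist"); im,d=manip.grab_frame("wrist")
    if save: cv2.imwrite(f"pics/{save}.png",im[:,:,::-1])
    base=measure(im,d,cal,color,near,(.025,.075) if what=="conn" else (.003,.022),.04 if what=="conn" else .06)
    return base
E
python3 - <<'E'
from h import *
from bench import manip
manip.move_ptp([.538,.392,.22],RD)
print(manip.current_time(),manip.current_qpos().round(2))
c=manip.get_calibration("wrist"); print((-c["R"].T@c["t"]).round(3),c["R"].round(2))
print(wrist("yellow","conn",CONN["yellow"],"w1"),wrist("green","dock",DOCK["green"]))
E
```

```text
4.575 [ 0.56  0.57  1.33 -0.    1.23  2.13]
[0.618 0.393 0.363] [[-0.   -1.   -0.  ]
 [-0.95 -0.    0.31]
 [-0.31  0.   -0.95]]
(array([0.54  , 0.4021, 0.0217, 0.5431, 0.4017, 0.0577]), 1177) (array([0.5358, 0.4035, 0.0381, 0.543 , 0.4053, 0.0119]), 1774)
```

View pics/w1.png

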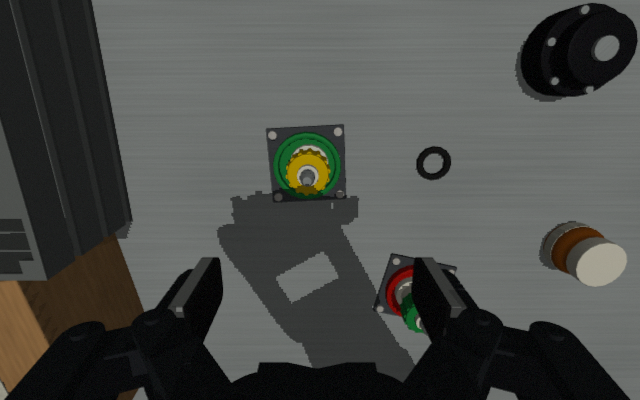

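The wrist view shows the yellow connector at (308,172) in the green dock. The wrist, top and side measurements agree to within a few mm, so I'll grasp it and move it to the yellow dock.

```bash
cat >> h.py <<'E'
def pick(xy,floor):
    from bench import manip
    manip.set_gripper(1.0)
    manip.move_l([*xy,.13],RD,.25); manip.move_l([*xy,floor+.016],RD,.1)
    manip.set_gripper(0.0,40); manip.dwell(.2)
    w=manip.current_grip_width(); manip.move_l([*xy,floor+.026],RD,.05); manip.move_l([*xy,.2],RD,.2)
    print("grip",w,manip.current_grip_width(),manip.current_grip_force(),manip.current_time())
def place(xy,floor=.007):
    from bench import manip
    manip.move_l([*xy,.08],RD,.2); manip.move_l([*xy,floor+.018],RD,.05)
    f0=manip.current_force()[2]
    manip.move_l([*xy,floor+.0165],RD,.02); f1=manip.current_force()[2]
    manip.set_gripper(1.0); manip.dwell(.3); manip.move_l([*xy,.13],RD,.1); manip.move_l([*xy,.22],RD,.25)
    print("placed dF",f1-f0,manip.current_time())
E
python3 - <<'E'
from h import *
from bench import manip
pick((.540,.401),.007)
manip.move_ptp([.378,-.25,.2],RD)
print(wrist("yellow","dock",DOCK["yellow"],"w2"),manip.current_grip_width(),manip.current_time())
E
```

```text
grip 0.4612881118923002 0.4534167456646221 40.31127154827118 8.6417
(array([ 0.3763, -0.2835,  0.0388,  0.378 , -0.283 ,  0.0097]), 4046) 0.45670899656219055 11.075
```

View pics/w2.png

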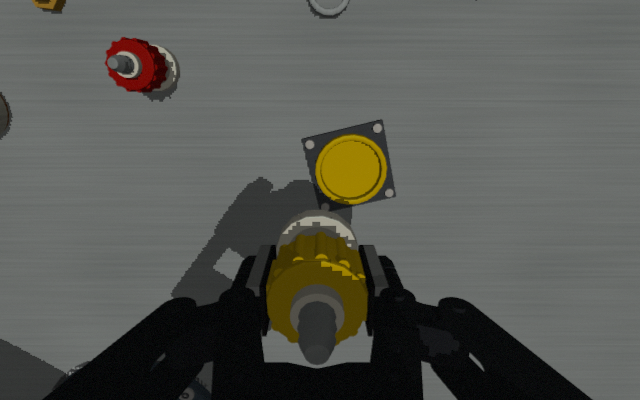

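The yellow connector is held upright at (318,290), and the empty yellow dock is at (350,170). I'll place it, then look at the green connector.

```bash
python3 - <<'E'
from h import *
from bench import manip
manip.move_l([.377,-.2845,.2],RD,.2)
place((.377,-.2845))
manip.move_ptp([.378,.30,.22],RD)
g=wrist("green","conn",(.378,.27),"w3"); print(g,wrist("red","dock",(.377,.262)))
print("G dock",wrist("green","dock",(.535,.40)))
im,d=manip.grab_frame("top"); print("Y",measure(im,d,manip.get_calibration("top"),"yellow",(.377,-.285),(.03,.075),.04),measure(im,d,manip.get_calibration("top"),"green",(.535,.4),(.003,.022),.06))
E
```

```text
placed dF 0.640578419859873 16.2
(array([0.3763, 0.2758, 0.0217, 0.3795, 0.2763, 0.058 ]), 1068) (array([0.3746, 0.2705, 0.0387, 0.3851, 0.2687, 0.0114]), 1822)
G dock (array([0.534 , 0.4037, 0.0367, 0.5221, 0.4051, 0.0098]), 2556)
Y (array([ 0.3789, -0.285 ,  0.0212,  0.3795, -0.2825,  0.0567]), 195) (array([0.5395, 0.4025, 0.0392, 0.5387, 0.4023, 0.0092]), 657)
```

View pics/w3.png

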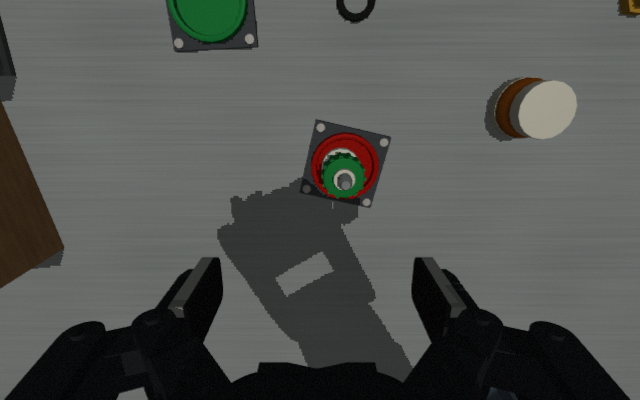

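The green connector is at (345,175) in the red dock. The yellow one measures within about 2 mm of its dock axis. I'll move green next, then look at red.

```bash
python3 - <<'E'
from h import *
from bench import manip
pick((.377,.274),.007)
manip.move_l([.50,.38,.2],RD,.2)
g=wrist("green","dock",(.537,.402)); print(g)
manip.move_l([.537,.4025,.2],RD,.2); place((.537,.4025))
print("Gconn",wrist("green","conn",(.537,.402)))
manip.move_ptp([.44,.26,.22],RD)
print("Rdock",wrist("red","dock",(.376,.269)))
manip.move_ptp([.475,-.1,.22],RD)
print("R",wrist("red","conn",(.476,-.1),"w4"),manip.current_time())
E
```

```text
grip 0.45358096445294205 0.4544750978729062 40.30875027179718 22.4833
(array([0.5359, 0.4041, 0.038 , 0.5375, 0.4043, 0.0098]), 4401)
placed dF -0.6976875619773278 28.6583
Gconn (array([0.5363, 0.4042, 0.0217, 0.5392, 0.4043, 0.0577]), 1135)
Rdock (array([0.3745, 0.2702, 0.0389, 0.3764, 0.271 , 0.0097]), 3106)
R (array([ 0.476 , -0.0942,  0.0216,  0.4789, -0.0943,  0.0507]), 1103) 30.8917
```

View pics/w4.png

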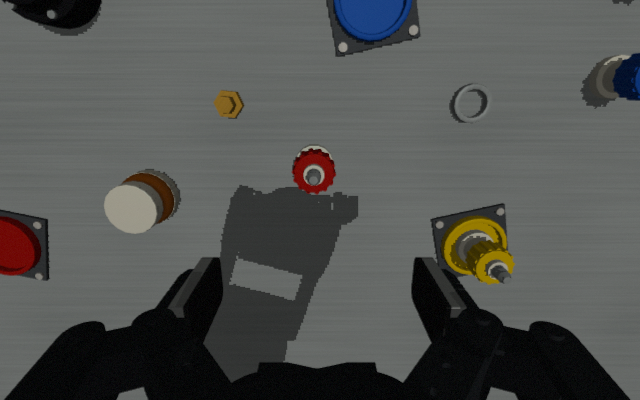

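Red is alone at (314,170), with nothing close enough to foul the fingers. Yellow stands upright in its cup. I'll move red now.

```bash
python3 - <<'E'
from h import *
from bench import manip
pick((.4765,-.0955),0)
manip.move_ptp([.3755,.2695,.2],RD); place((.3755,.2695))
print("Rconn",wrist("red","conn",(.3755,.2695)))
manip.move_ptp([.566,-.40,.22],RD)
print("B",wrist("blue","conn",(.566,-.4),"w5"),manip.current_time())
E
```

```text
grip 0.4579535934774598 0.4556144376660812 40.239561796188354 34.9667
placed dF -0.5592801234861184 41.175
Rconn (array([0.3748, 0.2713, 0.0216, 0.3779, 0.2713, 0.0576]), 1170)
B (array([ 0.5657, -0.3994,  0.0216,  0.5688, -0.3993,  0.0507]), 1094) 43.7417
```

View pics/w5.png

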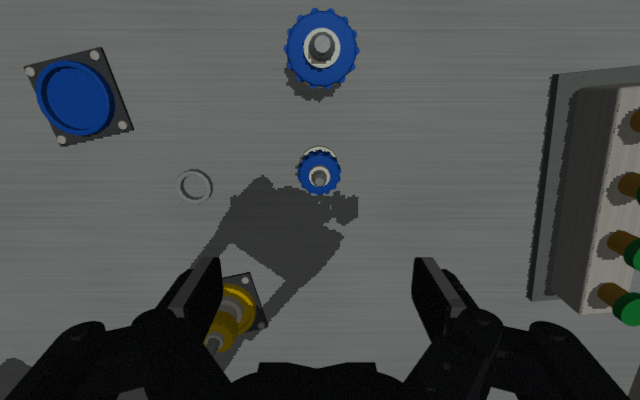

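The small blue connector is at (319,172), with a radius of 21.6 mm. The large one at (322,48) stays clear of the gripper, and the blue dock is at (75,97).

```bash
python3 - <<'E'
from h import *
from bench import manip
pick((.566,-.40),0)
manip.move_ptp([.60,-.16,.2],RD)
b=wrist("blue","dock",(.634,-.152)); print(b)
xy=(.634,-.152) if b is None or abs(b[0][0]-.634)>.006 or abs(b[0][1]+.152)>.006 else tuple((b[0][:2]+[.636,-.153])/2)
print(xy)
manip.move_l([*xy,.2],RD,.2); place(xy)
print("Bconn",wrist("blue","conn",xy))
manip.move_j([-1.372,.351,1.652,0,1.139,-.085])
for c in ("top","side"):
    im,d=manip.grab_frame(c); cal=manip.get_calibration(c); cv2.imwrite(f"pics/{c}9.png",im[:,:,::-1])
    for k,p in dict(yellow=(.378,-.285),green=(.536,.402),red=(.375,.27),blue=xy).items():
        print(c,k,measure(im,d,cal,k,p,(.03,.075),.04)[0],measure(im,d,cal,k,p,(.003,.022),.06)[0])
print(manip.current_time())
a=cv2.imread("pics/side9.png")[110:330,220:450]; cv2.imwrite("pics/fin.png",cv2.resize(a,None,fx=2.5,fy=2.5))
E
```

```text
grip 0.45350689241208847 0.4569633514985089 40.28128266334534 47.8167
(array([ 0.6341, -0.1495,  0.038 ,  0.6355, -0.1494,  0.0097]), 4386)
(np.float64(0.63505), np.float64(-0.15125))
placed dF -0.4515230219492212 53.9583
Bconn (array([ 0.6346, -0.1494,  0.0218,  0.6377, -0.1495,  0.0577]), 1159)
top yellow [ 0.3787 -0.2851  0.0212  0.3794 -0.2826  0.0567] [ 0.3797 -0.2869  0.0398  0.382  -0.2792  0.01  ]
top green [0.5384 0.4002 0.0216 0.5375 0.3961 0.0571] [0.5379 0.4036 0.0398 0.5381 0.3934 0.0106]
top red [0.3761 0.2679 0.022  0.3769 0.2652 0.0569] [0.3773 0.2698 0.0392 0.3811 0.2636 0.0101]
top blue [ 0.6359 -0.153   0.0217  0.6346 -0.1515  0.0574] [ 0.6382 -0.1522  0.0389  0.6351 -0.149   0.0105]
side yellow [ 0.3774 -0.2882  0.022   0.3766 -0.2962  0.0537] [ 0.3747 -0.2845  0.0414  0.3772 -0.2972  0.012 ]
side green [0.5357 0.3909 0.0203 0.534  0.3865 0.0515] [0.5349 0.4006 0.0411 0.5356 0.3883 0.0114]
side red [0.3737 0.26   0.0219 0.3753 0.2548 0.0519] [0.3737 0.273  0.0473 0.3759 0.2556 0.0121]
side blue [ 0.6345 -0.1561  0.0211  0.6314 -0.1642  0.0527] [ 0.6319 -0.1556  0.0394  0.6315 -0.1642  0.0122]
56.3
```

View pics/fin.png

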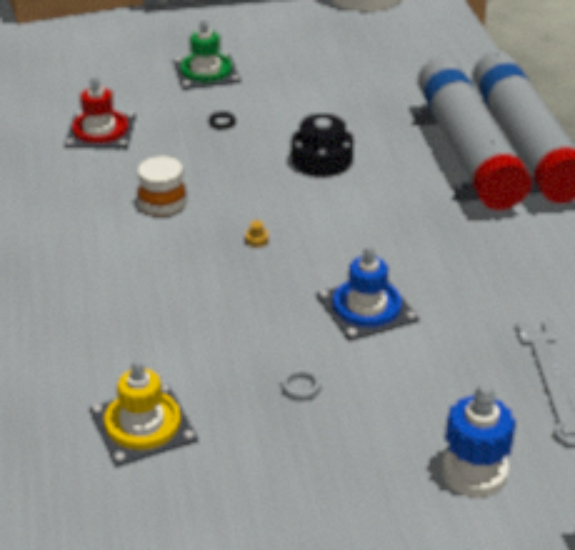

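All four connectors stand upright and centred in the cups of their own colour: yellow (140,410), red (98,110), green (205,55) and blue (368,285). The pump head and jar haven't moved.

```bash
python3 -c "
from bench import manip
print(manip.sign_off())"
```

```text
the job is handed in; nothing more can be done
None
```

I parked all four connectors upright on the docks of their own colour, left the pump head and grease jar where they stood, and handed the job in at about 56 s of the 123 s limit; sign-off returned no verdict.

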